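Snap the axle clip onto the bottle tilting stand

TASK

Secure the axle of the bottle tilting stand with its split clip: take the clip from its rack, stand it upright on its feet on the rubber mat and let go, take it again by the two narrow edges of its tab and set it astride the groove of the axle, between the cheeks, without pressing it on, and let go. Then take the fork tool, set its prongs on the clip's shoulders either side of the tab and push the clip down until it snaps fully home on the axle; push it only with the fork, never with the fingers. Stand the fork back upright in its stand, prongs down, and leave everything else where it is.

Things in the scene. Friction and masses are not known exactly. Their poses are not given: they have to be found in the camera images.
- clip: steel split clip, an upright plate 68 mm wide (x), 18 mm thick (y), 82 mm tall (z up); origin at the centre of its underside, between the feet. The same half a turn about z. About 0.2 kg. It starts upright in one of the rack's two places, axes along the rack's, underside 4 mm above the table. On top a tab, below it a yoke (z 32 to 46 mm) with shoulders, then two arms open downwards
- clip_tab (a point): on the clip, the middle of its tab, 64 mm above the clip's underside. The tab is 36 mm wide (clip x), 18 mm thick (clip y), z from 46 to 82 mm; its narrow edges are the faces at x = -18 and +18 mm. Either side of it the yoke leaves flat shoulders, |x| from 18 to 34 mm at z = 46 mm
- clip_mouth (a point): on the clip, the middle of its mouth, 7 mm above its underside. Two sprung arms (|x| 21 to 33 mm, z 0 to 32 mm) carry round inward nubs of 4 mm radius here; the gap between them is 21 mm. Pushed onto the axle the arms spring apart: the push rises to about 8 to 15 N within the first 7 mm, then the clip snaps down by itself; the whole way is 22 mm
- spacer: a bystander in the other place of the rack: plain steel plate 68 x 18 mm (x, y), 46 mm tall, without tab or mouth; origin at the centre of its underside
- rack: grey plastic rack fixed to the table, 80 mm (x) by 150 mm (y), floor 4 mm thick; origin at the centre of its underside. Two places at y = +36 and -36 mm, each a slot along x 22 mm wide between ribs up to 22 mm above the table. At x = -38 and +38 mm each place has an end post 22 mm wide (y), 4 mm thick, 92 mm tall: a clip in the rack can only be pinched across its thickness (along y)
- mat: black rubber mat fixed to the table, 130 x 130 mm, 3 mm thick; origin at the centre of its underside
- stand: bottle tilting stand fixed to the table; origin on the table below the middle of the axle's groove. Base 130 mm (x) by 285 mm (y from -65 to 220 mm), 12 mm thick. Two aluminium cheeks 40 mm wide (x), 158 mm tall, inner faces at y = -18.5 and 18.5 mm: between them the clip can only be pinched along x. At y 80 to 170 mm an empty bottle cradle, at y 205 mm an end plate, all below 140 mm
- axle (a point): middle of the axle's groove, on its axis, 80 mm above the table, axes as stand's, axle along y. Axle 28 mm in diameter here, groove 22 mm wide (y) between 48 mm flanges; thin guide posts at |x| 39 to 47 mm, 125 mm tall. The clip goes on from above, its x along this x: set astride, not pressed, its nubs rest on the axle and its origin is 3.7 mm above this point; fully home its yoke rests on the axle, origin 18 mm below it
- fork: fork tool, upright, 130 mm tall, 0.2 kg; origin midway between its prong tips. Two steel prongs 10 x 14 mm (x, y) centred at x = -27 and +27 mm, z 0 to 44 mm, 44 mm apart inside; crossbar 64 x 14 mm, z 44 to 58 mm; wooden handle 22 x 20 mm (x, y), z 58 to 130 mm. The same half a turn about z. It starts in its stand, axes along the stand's
- fork_stand: fork stand fixed to the table: a grey plastic well open at the top, inside 72 x 22 mm (x, y), floor 5 mm and rim 55 mm above the table, on a foot 120 x 70 mm; origin at the centre of its underside. The fork's origin is 5 mm above it when stood in it
- bottle_c: a bystander: a brown cultivation bottle 70 mm across and 150 mm tall with king oyster mushrooms growing out of its top to about 250 mm; origin at the centre of its underside
- pen: a bystander: white pen 130 mm long lying along its x axis, origin below its middle
- cut_mushroom: a bystander: a cut king oyster mushroom 120 mm long lying on the table, cap 60 mm across, height about 60 mm; origin under its foot, its x axis towards the cap
- cup: a bystander: white cup 72 mm across, 80 mm tall; origin at the centre of its underside
Not all that is in view belongs to the job. Leave any red look-alike of the clip alone.

How it is judged:
By the outcome, as a careful person would: the job done as asked, in the order asked, and still so for the second after the job is handed in, with the robot touching nothing.
It also fails if it takes over 72 s, if anything falls off the work surface, if the arm or the gripper's body presses on something with over 40 N, if the wrist force passes 120 N, or if a joint passes its speed limit or range.

ROBOT

A 6-joint arm with a two-finger parallel gripper is mounted at the origin on the work surface. World frame = base frame: x ahead of the robot, y to its left, z up, the work surface at z = 0. Lengths are in m, angles in degrees, forces in N, time in s.
With the tool pointing down it reaches from about 0.3 to 0.75 m from the base axis. Payload 8.5 kg.
Tool frame: the origin (TCP) lies at the very end of the fingers, on their centre line; the grasp point (between the pads) lies env.pinch_z behind it (env.pinch_z is the distance from the TCP to the grasp point, in m); z points along the fingers, y is the line along which they close (so a half turn about z gives the same grasp; the last joint's range is limited). The gripper opens to 85 mm and grips with 20 to 120 N. Pads are 22 mm wide; open, the fingers measure 114 mm over their backs; the gripper's body (76 mm by 85 mm) begins 54 mm behind the grasp point. The pads swing forward as they close: fully open they stand 13 mm farther back than shut.
Start: joints at [-87.508, 21.807, 74.336, -0, 83.858, -12.336], TCP at [0.141, -0.532, 0.231] pointing down, gripper open.
Joint ranges: [-178.18, 178.18], [-50.72, 133.34], [12.68, 142.11], [-81.47, 261.47], [9.98, 163.14], [-165.26, 165.26]. Speed limits (degrees/s): [136.94, 136.94, 180, 180, 180, 180].

INTERFACE

Orientations are given as a 3x3 rotation matrix whose columns are the frame's x, y, z axes.
In Python, from rig import telemetry, get_image, env gives the robot as it stands. The module is installed in compiled form; this text tells all that it offers.
- The arm moves only by the tool apply_moves, never from a script. Its argument "series" is a list of rows, each a list of 7 numbers: the shift along the tool's x, y, z in mm, then the turn, a rotation vector about the tool's x, y, z in degrees, then the opening, from 0 (shut) to 1 (fully open). A call has 1 to 12 rows; each row shifts and turns the commanded pose from where the row before left it, along the tool's axes as they then stand; what a row does not reach is not made up. A row lasts 1/8 s, in which the tool goes at most 62.5 mm and 10.7 degrees, less where a joint would pass 70% of its speed; a pose out of reach is approached as far as the arm can. A call with a gripper value outside its range is refused whole. The fingers move at their own pace and stop on an object; "grip_force" is the grip in N (left out, the last holds). Time passes only in rows, so rows that do not move let the fingers close. It gives the time, the measured TCP pose, the force, the opening and the grip force at its end, in the units of the state.
- telemetry.observe(): the state, without advancing time (a new reading comes with each control period).
- get_image(name): name is "side" or "top"; returns a dict with "frame" (420x560x3 uint8, red, green, blue), "z_map" (420x560 float32, m along the optical axis (not along the pixel's ray), 0 where there is no reading), "vertical_fov" (degrees; the focal length in pixels is half the picture's height over the tangent of half this angle, whatever the lens; pixels are square), "cx", "cy" (the principal point, pixels), "eye" and "attitude" of the camera in the world. Camera axes: x right, y up, looking along -z (the intrinsics and any distortion apply to the point x, -y, -z); pixel columns grow to the right and rows downward; lengths in m; the calibration is good to about 2 mm. A picture is of the moment at which its call begins.
- env.close_job(): hands the job in; it is judged then, once.
The state is a dict: "time_s": time; "q": joint angles; "qvel": joint speeds; "joint_efforts": joint torques, N m; "position": TCP position; "tool_rot": TCP orientation; "ft_force": force on the tool from outside, world axes, zero at the start; "wrist_torque": the same for the moment, N m; "grip_width": finger opening in m; "gripper_force": force on a finger pad.
Only numpy, scipy, OpenCV 4.12 (cv2) and the standard library are available. Lean on these libraries where they do the work, as an engineer would, in place of code of your own. Each camera call takes 0.05 s, during which the arm holds its last target. There are 200 camera calls.

## Working session

There is one attempt and no reset: what is moved stays moved. The work goes in short steps, Python scripts to look and compute and a tool call to move; the robot and the scene stay as the last step left them, time stands still between calls to the robot, and variables do not carry over. Pictures are saved under pics/ and viewed, at most 10 in all, crops included, and the job is handed in when it is done.

Besides the shell and the picture viewer there is one more tool, called as name(argument=value, ...), one argument or row to a line, values as JSON. apply_moves: Moves the arm, as the interface text tells. Its arguments: {"type":"object","properties":{"series":{"type":"array"},"grip_force":{"type":"number"}},"required":["series"]}

```bash
mkdir -p pics; ls
cat > h.py <<'E'
import numpy as np, cv2
from rig import telemetry, get_image, env
def shot(name,fn):
    d=get_image(name); np.savez('pics/'+fn+'.npz',**d); cv2.imwrite('pics/'+fn+'.png',d['frame'][:,:,::-1]); return d
def cloud(d):
    z=d['z_map']; H,W=z.shape; f=H/2/np.tan(np.radians(d['vertical_fov'])/2)
    u,v=np.meshgrid(np.arange(W),np.arange(H))
    P=np.stack([(u-d['cx'])/f*z,-(v-d['cy'])/f*z,-z],-1)
    return P@np.array(d['attitude']).T+np.array(d['eye'])
E
python3 - <<'E'
from h import *
for n in('top','side'):
    d=shot(n,n+'0'); print({k:v for k,v in d.items() if k not in('frame','z_map')})
s=telemetry.observe(); print(s['position'],s['tool_rot'],env.pinch_z,s['grip_width'],s['time_s'],[a for a in dir(env) if a[0]!='_'])
a=cv2.imread('pics/top0.png');b=cv2.imread('pics/side0.png')
E
```

```text
pics
{'vertical_fov': 48.92588547150697, 'cx': 282.81816846571314, 'cy': 213.7502124321289, 'eye': array([0.46160949, 0.0042028 , 1.18200665]), 'attitude': array([[ 0.02573315,  0.9957348 , -0.08860031],
       [-0.99961432,  0.02470482, -0.01268373],
       [-0.01044078,  0.08889253,  0.9959865 ]])}
{'vertical_fov': 56.274932876823286, 'cx': 278.0725906874208, 'cy': 208.21813547149506, 'eye': array([ 0.30063568, -0.69514028,  0.64164254]), 'attitude': array([[ 0.94514925,  0.18149033, -0.27157716],
       [-0.32625004,  0.5650799 , -0.75778996],
       [ 0.01593125,  0.80482667,  0.59329607]])}
[ 0.14073888 -0.53143121  0.23077883] [[ 9.66695139e-01  2.55930666e-01 -5.65013581e-05]
 [ 2.55930526e-01 -9.66694327e-01  1.28214718e-03]
 [ 2.73521240e-04 -1.25390587e-03 -9.99999176e-01]] 0.0187 0.08525880650337826 0.1 ['MotionError', 'close_job', 'pinch_z']
```

View pics/top0.png

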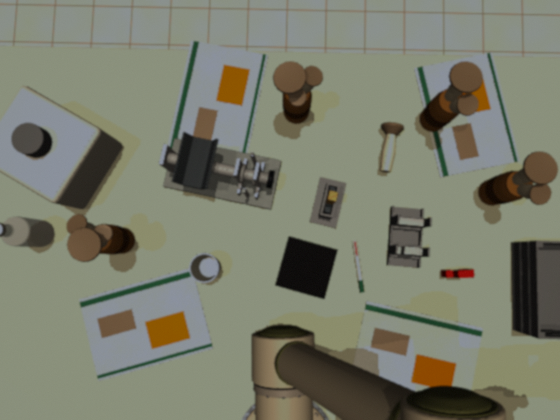

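View pics/side0.png

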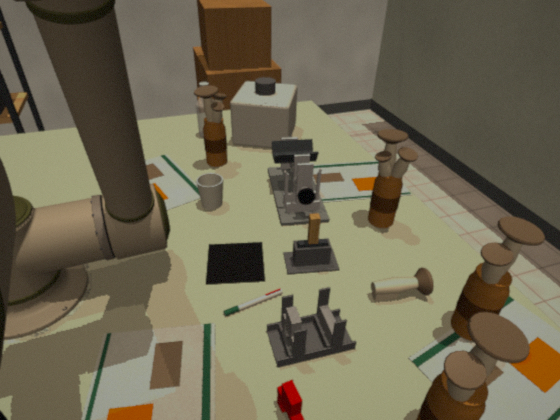

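The top view shows the rack at about (408,237), fork stand (329,202), mat (306,267) and axle stand (222,172). The red look-alike at (458,273) is to be left alone. I'll enlarge the rack, stand and fork, and make height maps from the depth.

Run:
```python
from h import *
def crop(n,x,y,w,h,k):
    return cv2.resize(cv2.imread(f'pics/{n}0.png')[y:y+h,x:x+w],None,fx=k,fy=k,interpolation=cv2.INTER_CUBIC)
T=np.hstack([crop('top',380,195,60,80,5),crop('top',225,140,60,80,5)[:, :],])
T2=np.hstack([crop('top',300,165,60,60,5),crop('side',260,280,100,100,3)])
out=np.zeros((700,600,3),np.uint8)
a=np.vstack([np.hstack([crop('top',380,195,66,80,4),crop('top',160,130,130,80,4)]),np.hstack([crop('side',260,280,100,80,4),crop('top',300,165,96,80,4)])[:, :784]])
a=np.clip(a.astype(float)*1.6,0,255).astype(np.uint8)
print(a.shape); cv2.imwrite('pics/c1.png',a[:600,:800])
d=dict(np.load('pics/top0.npz')); C=cloud(d)
for n,(x,y,w,h) in dict(rack=(382,200,56,72),fork=(305,172,46,60)).items():
    pass
for p in [(300,300),(350,150),(450,230),(250,230),(306,267)]: print(p,C[p[1],p[0]].round(4))
np.set_printoptions(linewidth=250)
print('rack z mm');print((C[200:272:2,386:434:2,2]*1000).round().astype(int))
```

```text
(640, 784, 3)
(300, 300) [ 0.3488 -0.0299 -0.0023]
(350, 150) [ 7.374e-01 -1.510e-01 -1.000e-04]
(450, 230) [ 0.5356 -0.408   0.0017]
(250, 230) [0.5228 0.1023 0.0006]
(306, 267) [ 0.4324 -0.043   0.0054]
rack z mm
[[  -1    0    1    0    3    3    1    2    4    1   -2    0    1    1   -2   -1    4    3    4    0    2   -2    2    1]
 [   4    1    3   -2   -1    1   -3    4    1    1    0    4    4    0    0    5    0    0    3    0    1   -6    1   -1]
 [   2    2    1    3    0    1    2    0    3   -1    4    1    3   -1    2    4    1    2    2    3    2    4    2    6]
 [   1    4    7   26    1   -1    1   -1    4    4   -1   -1    4    3    3    5   -2    2    4    2    2    4    4    2]
 [  -3    1    7   26    4    9    2    8    5    3    7    8    7    5    6    6    1    1   25    1    2    4    4   -2]
 [   1    3    6   23    4   -2    7    7    5    1    1    7    5    4    4    3    3   10   22    1    1    0    4    0]
 [   4    1   13   25   10    2    6    5    7    4    6    1    4    8    9   11    3    8   27    4    3    1   -1    1]
 [   5    1   14   22   
[... 2843 characters left out ...]
  8   10    4    8    8    5    8    7    9   13   22    2   -1    2    7    3    2]
 [   9   24    4    6    7    0    4    4    6    8    5    6    5    4    4    8   21   -2    6   -3    1    0    1    4]
 [   4   23    7    5    5    2    8    6    8    7    7 1182    4    5    7    6   21    4    3    2    1    1   -1    5]
 [   1    2    1    1    0    3   -2    2    5    1   11    4    4    6    4    6   18    3    3    3    3    2    3    1]
 [  -3    1    3    3    6    2    4    2   -3   -4   -2    3    3    3    0 1182    2    3    5    6    1    1   -2    6]
 [   1    1   -2    0   -2    4    2   -1    3    3   -2    3    7    3    4    0    4    1    3    3    4   -3    3    4]]
```

View pics/c1.png

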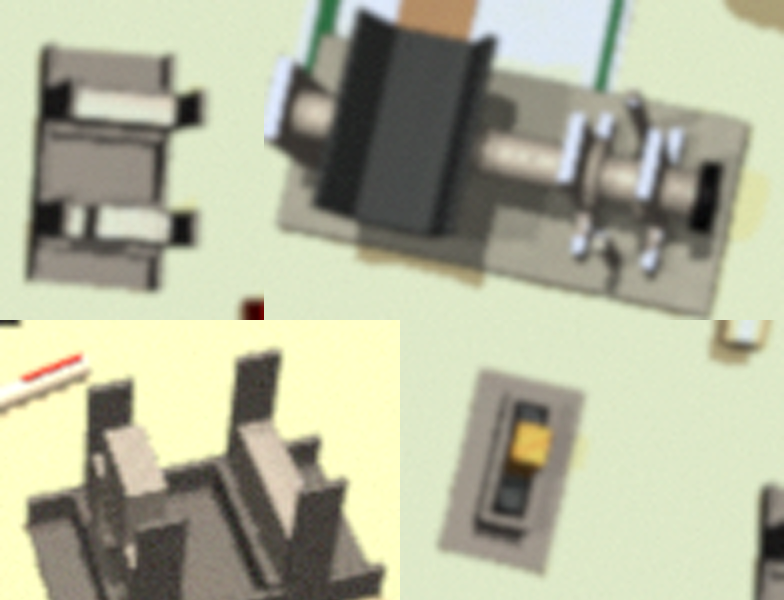

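The crop settles which part is which. The upper place (408,220) holds a plain plate with its top at 50 mm, the spacer. The lower place (406,251) holds a part with a tab topping out at about 86 mm and lower shoulders: that is the clip. The red one at (458,273) is the look-alike. Next I'll fit simple box models to the depth from both cameras.

```bash
cat > fit.py <<'E'
from h import *
from scipy.optimize import minimize
def render(d,uv,boxes,pose):
    f=420/2/np.tan(np.radians(d['vertical_fov'])/2); u,v=uv
    D=np.stack([(u-d['cx'])/f,-(v-d['cy'])/f,-np.ones(u.shape)],-1)@np.array(d['attitude']).T
    c,s=np.cos(pose[2]),np.sin(pose[2]); R=np.array([[c,-s,0],[s,c,0],[0,0,1]])
    o=(np.array(d['eye'])-[pose[0],pose[1],0])@R; D=D@R
    t=-o[2]/D[:,2]
    for b in boxes:
        b=np.array(b)/1000
        t1=(b[0::2]-o)/D; t2=(b[1::2]-o)/D
        n=np.minimum(t1,t2).max(1); x=np.maximum(t1,t2).min(1)
        t=np.where((n<x)&(n<t),n,t)
    return t
def fit(d,boxes,p0,rad,cap=.015,zmax=.2,free=3):
    C=cloud(d); m=(np.hypot(C[...,0]-p0[0],C[...,1]-p0[1])<rad)&(d['z_map']>0)&(C[...,2]<zmax)
    v,u=np.nonzero(m); z=d['z_map'][m]
    cost=lambda q:np.minimum(abs(render(d,(u,v),boxes,[q[0]/1e3,q[1]/1e3,np.radians(q[2]*.5)])-z),cap).mean()*1e3
    q=np.array([p0[0]*1e3,p0[1]*1e3,p0[2]*2]); 
    for st in (8,3,1.5):
        S=np.vstack([q,q+np.diag([st]*3)-st/3]); r=minimize(cost,q,method='Nelder-Mead',options=dict(initial_simplex=S,xatol=.02,fatol=1e-5)); q=r.x
    return round(q[0],2),round(q[1],2),round(q[2]*.5,2),round(r.fun,2),len(z)
sym=lambda b:[b,[-b[1],-b[0]]+b[2:]]
clip=[[-18,18,-9,9,46,82],[-34,34,-9,9,32,46],[-33,-21,-9,9,0,32],[21,33,-9,9,0,32]]
def off(bs,x,y,z): return [[b[0]+x,b[1]+x,b[2]+y,b[3]+y,b[4]+z,b[5]+z] for b in bs]
posts=[[x-2,x+2,y-11,y+11,0,92] for x in(-38,38) for y in(-36,36)]
ribs=[[-40,40,y+s*12.5-1.5,y+s*12.5+1.5,0,22] for y in(-36,36) for s in(-1,1)]
rack=[[-40,40,-75,75,0,4]]+posts+ribs+off(clip,0,36,4)+off([[-34,34,-9,9,0,46]],0,-36,4)
stand=[[-65,65,-65,220,0,12],[-20,20,18.5,25,0,158],[-20,20,-25,-18.5,0,158]]
fork=[[-32,-22,-7,7,0,44],[22,32,-7,7,0,44],[-32,32,-7,7,44,58],[-11,11,-10,10,58,130]]
well=[[-60,60,-35,35,0,5],[-39,-36,-14,14,0,55],[36,39,-14,14,0,55],[-39,39,-14,-11,0,55],[-39,39,11,14,0,55]]
mat=[[-65,65,-65,65,0,3]]
E
python3 - <<'E'
from fit import *
t=dict(np.load('pics/top0.npz')); s=dict(np.load('pics/side0.npz'))
C=cloud(t)
for p in [(407,236),(328,202),(306,267),(236,178)]: print(p,C[p[1],p[0]].round(3))
# heights around stand groove
np.set_printoptions(linewidth=250)
print((C[148:206:2,222:282:2,2]*1000).round().astype(int))
for n,d in(('top',t),('side',s)):
    print(n,'rack',fit(d,rack,[C[236,407,0],C[236,407,1],85],.1))
    f=C[202,328]; print('fork',fit(d,well+off(fork,0,0,5),[f[0]-.01,f[1],-13],.09))
    # mat by colour
    Cc=cloud(d); g=d['frame'].max(2)<30; m=g&(abs(Cc[...,2])<.012)&(np.hypot(Cc[...,0]-.432,Cc[...,1]+.043)<.12)
    k=cv2.minAreaRect((Cc[m][:,:2]*1000).astype(np.float32)); print('mat',k,m.sum(),Cc[m].mean(0))
E
```

```text
(407, 236) [ 0.517 -0.299  0.003]
(328, 202) [ 0.589 -0.089  0.09 ]
(306, 267) [ 0.432 -0.043  0.005]
(236, 178) [0.638 0.129 0.116]
[[  14   11    2    3    1   -2   -2   -3    1    0    5    1    5    0   -1   -2    0    1    3    1    3    0    1    2   -2    1    3    3    0    1]
 [  12   13   16   17    9   12    2    4   -1    2    3    4    4   -1    4    3   -1    3   -2   -1    1   -2    1   -1   -1    1   -3    4    1    0]
 [  14   17   17   14   18   16   13   12    9   15   10    1    6    5  128  129    1    0    4    2    3    6   -1    1    3    1    3    3    4    0]
 [  13    9   12   13   12   10   12   16   16   16   10   13   14   13  119  121    3    0    0    0    1    3    3    3    1    0    1    0   -1    3]
 [  16   12   12   13   17   14   12   11   10   12   13   12   12   12  105  114   89   12   16   10   10   -3    3    5    1    2   -1    0   -1   -1]
 [  11   10   11   15   10   13   13   16  156   16   11   46   45   12   13   90   82   13   11   19   15   12   11   14   10    9    4    0    2    1]
 [  15   13   12   14   13   17   16  160  159  1
[... 3440 characters left out ...]
 14    0    1    0   -2    2]]
top rack (np.float64(515.36), np.float64(-291.75), np.float64(82.69), np.float64(3.89), 4815)
fork (np.float64(599.53), np.float64(-95.61), np.float64(-19.53), np.float64(2.96), 3818)
mat ((432.1083068847656, -43.318878173828125), (123.25809478759766, 122.60345458984375), 75.64729309082031) 2350 [ 0.43181333 -0.04319005  0.00443907]
side rack (np.float64(514.18), np.float64(-292.29), np.float64(83.55), np.float64(3.22), 7965)
fork (np.float64(598.58), np.float64(-96.84), np.float64(-18.44), np.float64(2.98), 3615)
mat ((431.060302734375, -44.019187927246094), (125.08384704589844, 123.81562805175781), 75.81309509277344) 1966 [ 0.42957413 -0.04741006  0.00177386]
```

Run:
```python
from fit import *
np.set_printoptions(linewidth=250)
t=dict(np.load('pics/top0.npz')); s=dict(np.load('pics/side0.npz'))
C=cloud(t); print((C[172:232:2,308:350:2,2]*1000).round().astype(int))
for n,d in(('top',t),('side',s)):
    for y in (-8,-13,-20): print(n,'fork',y,fit(d,well+off(fork,0,0,5),[.599,-.096,y],.075))
    for b in (rack,rack+[[-40,-36,-75,75,0,22],[36,40,-75,75,0,22]]): print('rack',fit(d,b,[.515,-.292,83],.1))
    fl=[[-24,24,y-1.5,y+1.5,56,104] for y in(-12.5,12.5)]
    ax=[[-14,14,-60,80,66,94],[-9,9,-60,80,66,90]]
    gp=[[x-4,x+4,-2,2,0,125] for x in(-43,43)]
    for th in (5,7,9):
        S=[[-65,65,-65,220,0,12],[-20,20,18.5,18.5+th,0,158],[-20,20,-18.5-th,-18.5,0,158]]+[[-14,14,-60,80,75,92]]+gp
        print('stand',th,fit(d,S,[.636,.111,-10.4],.075))
    m=(d['frame'].max(2)<400)
```

```text
[[   1    4    3    3   -2    2    6   -2   -1    0    1   -1   -2    2    0    0    0    0    2    0    1]
 [   3    3    1    4    1   -1    1    0    4    1    2    0    1    0    5    3    2    1    3    1    1]
 [   2   -1    3    2    1   -2    2    1   -2   -2    1    1    0    2    0    2    4    3    0   -2    0]
 [  -1    2   -3    4    3    4    5    3    7    6    3    1    3    1    1    3    5    1    4    2   -2]
 [   1    1    4    6    3    5    6    8    7    4    7   10    5    7    5    3   -1    3    2    3    2]
 [  -1    2   -2    3    0    7    6    8    4    3    0    5    5    3    5    8    6   10    3    0    1]
 [   3    2    6    5    2    8    3    3    4   57   60   58   59   56   56    3    4    7   11    1   -1]
 [  -1    2   -1    4    3    7    6    7    2   58   31   62   43   47   58   57    7    6    8    4    0]
 [   2    0    4   -1   -1    4    3    4    8   55   11   62   65   66   44   57    4    4    5    2    7]
 [  -1   -2    0    4    2    2    6    6   28   53   38  134   60   64   54    4    6    7    3    2    4]
 [  -1    1    1    
[... 2933 characters left out ...]
95.96), np.float64(-8.0), np.float64(2.84), 2676)
side fork -13 (np.float64(598.36), np.float64(-96.45), np.float64(-12.45), np.float64(2.61), 2676)
side fork -20 (np.float64(598.68), np.float64(-96.29), np.float64(-19.7), np.float64(3.36), 2676)
rack (np.float64(514.19), np.float64(-292.29), np.float64(83.55), np.float64(3.25), 7813)
rack (np.float64(514.18), np.float64(-292.28), np.float64(83.55), np.float64(2.86), 7813)
stand 5 (np.float64(651.62), np.float64(99.2), np.float64(-12.31), np.float64(4.85), 2320)
stand 7 (np.float64(651.81), np.float64(100.38), np.float64(-13.0), np.float64(4.77), 2320)
stand 9 (np.float64(652.39), np.float64(101.4), np.float64(-13.8), np.float64(4.93), 2320)
```

```bash
cat >> fit.py <<'E'
from scipy.optimize import differential_evolution
def disc(r,y0,y1,zc,n=6): return [[-r*np.cos(a),r*np.cos(a),y0,y1,zc-r*np.sin(a),zc+r*np.sin(a)] for a in (np.arange(n)+.5)*np.pi/2/n]
def defit(ds,boxes,p0,rad,cap=.012,zmax=.2,zmin=-.02):
    L=[]
    for d in ds:
        C=cloud(d); m=(np.hypot(C[...,0]-p0[0],C[...,1]-p0[1])<rad)&(d['z_map']>0)&(C[...,2]<zmax)&(C[...,2]>zmin)
        v,u=np.nonzero(m); L.append((d,u,v,d['z_map'][m]))
    cost=lambda q:np.mean([np.minimum(abs(render(d,(u,v),boxes,[q[0],q[1],np.radians(q[2])])-z),cap).mean()*1e3 for d,u,v,z in L])
    r=differential_evolution(cost,[(p0[0]-.015,p0[0]+.015),(p0[1]-.015,p0[1]+.015),(p0[2]-8,p0[2]+8)],popsize=8,maxiter=30,tol=1e-4,seed=1,polish=False)
    return r.x.round(4),round(r.fun,3)
rackw=rack+[[-40,-36,-75,75,0,22],[36,40,-75,75,0,22]]
standm=[[-65,65,-65,220,0,12],[-20,20,18.5,25.5,0,158],[-20,20,-25.5,-18.5,0,158]]+[[x-4,x+4,-4,4,0,125] for x in(-43,43)]+disc(14,-50,70,80)+disc(24,11,14,80)+disc(24,-14,-11,80)+[[-42,42,y-3.5,y+3.5,0,44] for y in(-22,22)]
E
time python3 - <<'E'
from fit import *
t=dict(np.load('pics/top0.npz')); s=dict(np.load('pics/side0.npz'))
for n,ds in(('top',[t]),('side',[s]),('both',[t,s])):
    print(n,'rack',*defit(ds,rackw,[.515,-.292,83],.1))
    print('fork',*defit(ds,well+off(fork,0,0,5),[.599,-.095,-12],.075))
    print('stand',*defit(ds,standm,[.645,.104,-11],.085))
E
```

```text
top rack [ 0.5164 -0.2896 86.3947] 2.423
fork [  0.6     -0.0941 -11.981 ] 2.422
stand [  0.6531   0.1029 -10.8151] 3.056
side rack [ 0.5153 -0.2907 86.3639] 1.784
fork [  0.5989  -0.0966 -12.0774] 2.552
stand [  0.6523   0.101  -10.5055] 3.377
both rack [ 0.5158 -0.2898 86.3903] 2.324
fork [  0.5995  -0.0959 -12.0653] 2.779
stand [  0.6529   0.1024 -10.6026] 3.405
real	0m39.498s
user	0m39.996s
sys	0m0.084s
```

Both cameras agree to about 2 mm:

| Object | x (m) | y (m) | Yaw (deg) |
|---|---|---|---|
| rack | 0.516 | -0.290 | 86.4 |
| fork | 0.5995 | -0.0955 | -12 |
| stand | 0.6527 | 0.102 | -10.6 |
| mat | 0.431 | -0.044 | – |

That puts the clip at (0.480, -0.288). Next I'll move above it and turn the tool.

```bash
cat > go.py <<'E'
import sys,numpy as np
from rig import telemetry
def go(x,y,z,psi):
    s=telemetry.observe(); R=np.array(s['tool_rot']); p=np.array(s['position'])
    d=R.T@(np.array([x,y,z])-p)*1e3
    cur=np.degrees(np.arctan2(R[1,1],R[0,1])); t=(psi-cur+180)%360-180
    print('p',(p*1e3).round(1),'psi',cur.round(2),'tilt',np.degrees(R[:2,2]).round(2),'| shift',d.round(1),'turn',round(-t,2),'F',np.round(s['ft_force'],1),'gw',round(s['grip_width'],4),'gf',np.round(s['gripper_force'],1),'t',s['time_s'],'q',np.round(s['q'],0))
if __name__=='__main__': go(*map(float,sys.argv[1:]))
E
python3 go.py .4799 -.2877 .150 -3.6
```

```text
p [ 140.7 -531.4  230.8] psi -75.17 tilt [-0.    0.07] | shift [ 390.2 -148.7   81.1] turn -71.57 F [-0.2  0.4 -1. ] gw 0.0853 gf 0.0 t 0.1 q [-88.  22.  74.  -0.  84. -12.]
```

apply_moves(
  series=[
    [49,-18.6,0,0,0,0,0.6],
    [49,-18.6,0,0,0,0,0.6],
    [49,-18.6,0,0,0,0,0.6],
    [49,-18.6,0,0,0,0,0.6],
    [49,-18.6,0,0,0,0,0.6],
    [49,-18.6,0,0,0,0,0.6],
    [49,-18.6,0,0,0,0,0.6],
    [49,-18.6,0,0,0,0,0.6],
    [0,0,20,0,0,-10,0.6],
    [0,0,20,0,0,-10,0.6],
    [0,0,20,0,0,-10,0.6],
    [0,0,20,0,0,-10,0.6],
  ],
)

```text
time_s: 1.6
position: [0.4815, -0.2873, 0.1503]
tool_rot: [[0.571, 0.821, -0.001], [0.821, -0.571, 0.001], [0.0, -0.001, -1.0]]
ft_force: [-0.1, 0.1, -0.3]
grip_width: 0.0516
gripper_force: 0.0
```

```bash
python3 go.py .4799 -.2877 .150 -3.6
```

```text
p [ 481.5 -287.3  150.3] psi -34.84 tilt [-0.03  0.03] | shift [-1.2 -1.1  0.3] turn -31.24 F [-0.1  0.1 -0.3] gw 0.0516 gf 0.0 t 1.6 q [-43.  27.  80.  -0.  73.  -8.]
```

apply_moves(
  series=[
    [-1.2,-1.1,0,0,0,-10.4,0.6],
    [0,0,0,0,0,-10.4,0.6],
    [0,0,0,0,0,-10.4,0.6],
    [0,0,0,0,0,0,0.6],
  ],
)

```text
time_s: 2.1
position: [0.4799, -0.2878, 0.151]
tool_rot: [[0.071, 0.997, -0.0], [0.997, -0.071, 0.0], [0.0, -0.001, -1.0]]
ft_force: [-0.7, 0.1, -0.6]
grip_width: 0.0514
gripper_force: 0.0
```

```bash
python3 go.py .4799 -.2877 .050 -3.6
python3 - <<'E'
from fit import *
t=shot('top','t1'); s=shot('side','s1')
f=t['frame'][205:275,370:450]; g=s['frame'][230:370,230:390]
a=np.hstack([cv2.resize(f,(400,350),interpolation=2),cv2.resize(g,(400,350),interpolation=2)])
cv2.imwrite('pics/c2.png',np.clip(a[:,:,::-1]*1.6,0,255).astype(np.uint8))
E
```

```text
p [ 479.9 -287.8  151. ] psi -4.07 tilt [-0.03  0.03] | shift [  0.   0. 101.] turn -0.47 F [-0.7  0.1 -0.6] gw 0.0514 gf 0.0 t 2.1 q [-43.  27.  80.   0.  73. -39.]
```

View pics/c2.png

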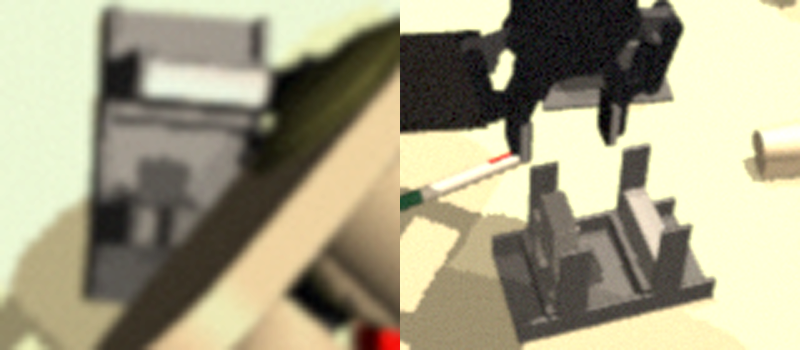

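The side crop shows the open fingers, at crop columns 517 and 612, centred over the tabbed clip at column 560. I'll go down and grip.

apply_moves(
  series=[
    [0,0,25,0,0,-0.5,0.6],
    [0,0,25,0,0,0,0.6],
    [0,0,25,0,0,0,0.6],
    [0,0,25.5,0,0,0,0.6],
    [0,0,0,0,0,0,0.6],
    [0,0,0,0,0,0,0],
    [0,0,0,0,0,0,0],
    [0,0,0,0,0,0,0],
    [0,0,0,0,0,0,0],
  ],
  grip_force=50,
)

```text
time_s: 3.32
position: [0.4805, -0.2883, 0.0519]
tool_rot: [[0.061, 0.998, 0.002], [0.998, -0.061, -0.002], [-0.001, 0.002, -1.0]]
ft_force: [-0.2, 1.5, 7.0]
grip_width: 0.0175
gripper_force: 50.9
```

```bash
python3 go.py .4799 -.2877 .170 -3.6
```

```text
p [ 480.5 -288.3   51.9] psi -3.48 tilt [ 0.1  -0.09] | shift [   0.4   -0.5 -118.1] turn 0.12 F [-0.2  1.5  7. ] gw 0.0175 gf 50.9 t 3.325 q [-43.  34.  87.   0.  59. -40.]
```

apply_moves(
  series=[
    [0,0,-10,0,0,0,0],
    [0,0,-25,0,0,0,0],
    [0,0,-40,0,0,0,0],
    [0,0,-43,0,0,0,0],
    [0,0,0,0,0,0,0],
  ],
)

```text
time_s: 3.95
position: [0.4809, -0.2885, 0.1723]
tool_rot: [[0.061, 0.998, 0.005], [0.998, -0.06, -0.004], [-0.004, 0.005, -1.0]]
ft_force: [0.6, -0.1, -2.1]
grip_width: 0.0174
gripper_force: 50.2
```

```bash
python3 go.py .431 -.044 .170 79.4
```

```text
p [ 480.9 -288.5  172.3] psi -3.47 tilt [ 0.27 -0.25] | shift [241.1 -64.6   1. ] turn -82.87 F [ 0.6 -0.1 -2.1] gw 0.0174 gf 50.2 t 3.95 q [-43.  26.  79.  -0.  76. -40.]
```

apply_moves(
  series=[
    [48.2,-12.9,0,0,0,0,0],
    [48.2,-12.9,0,0,0,0,0],
    [48.2,-12.9,0,0,0,0,0],
    [48.2,-12.9,0,0,0,0,0],
    [48.2,-12.9,0,0,0,0,0],
    [0,0,8,0,0,-10.4,0],
    [0,0,8,0,0,-10.4,0],
    [0,0,8,0,0,-10.4,0],
    [0,0,8,0,0,-10.4,0],
    [0,0,8,0,0,-10.4,0],
    [0,0,8,0,0,-10.4,0],
    [0,0,8,0,0,-10.4,0],
  ],
)

```text
time_s: 5.45
position: [0.4295, -0.0431, 0.1118]
tool_rot: [[-0.938, 0.348, -0.002], [0.348, 0.938, 0.001], [0.002, 0.0, -1.0]]
ft_force: [-0.4, 1.0, -2.7]
grip_width: 0.0172
gripper_force: 49.9
```

```bash
python3 go.py .431 -.044 .060 79.4; python3 -c "
from rig import *
import numpy as np
print(np.array(telemetry.observe()['tool_rot'])[:,2].round(4))"
```

```text
p [429.5 -43.1 111.8] psi 69.66 tilt [-0.11  0.04] | shift [-1.8 -0.3 51.8] turn -9.74 F [-0.4  1.  -2.7] gw 0.0172 gf 49.9 t 5.45 q [-22.  18. 103.  -0.  59. -91.]
[-2.e-03  8.e-04 -1.e+00]
```

apply_moves(
  series=[
    [0,0,10,0,0,-9.8,0],
    [0,0,20,0,0,0,0],
    [0,0,20,0,0,0,0],
    [0,0,6,0,0,0,0],
    [0,0,1.5,0,0,0,0],
    [0,0,1.5,0,0,0,0],
    [0,0,0,0,0,0,0],
    [0,0,0,0,0,0,0],
  ],
)

```text
time_s: 6.45
position: [0.4304, -0.0434, 0.0541]
tool_rot: [[-0.982, 0.189, 0.001], [0.189, 0.982, -0.0], [-0.001, -0.0, -1.0]]
ft_force: [-0.9, 0.6, -2.1]
grip_width: 0.0175
gripper_force: 49.9
```

```bash
python3 go.py .431 -.044 .052 79.4
```

```text
p [430.4 -43.4  54.1] psi 79.13 tilt [ 0.04 -0.01] | shift [-0.7 -0.4  2.1] turn -0.27 F [-0.9  0.6 -2.1] gw 0.0175 gf 49.9 t 6.45 q [ -22.   24.  107.    0.   49. -101.]
```

apply_moves(
  series=[
    [0,0,1.5,0,0,0,0],
    [0,0,1,0,0,0,0],
    [0,0,0,0,0,0,0],
    [0,0,0,0,0,0,0],
  ],
)

```text
time_s: 6.95
position: [0.4302, -0.0434, 0.0513]
tool_rot: [[-0.982, 0.189, -0.0], [0.189, 0.982, 0.0], [0.0, -0.0, -1.0]]
ft_force: [0.9, 0.4, -2.4]
grip_width: 0.0173
gripper_force: 49.9
```

apply_moves(
  series=[
    [0,0,0.7,0,0,0,0],
    [0,0,0.7,0,0,0,0],
    [0,0,0,0,0,0,0],
  ],
)

```text
time_s: 7.32
position: [0.4306, -0.0435, 0.0509]
tool_rot: [[-0.982, 0.188, 0.001], [0.188, 0.982, -0.001], [-0.002, -0.0, -1.0]]
ft_force: [-2.6, 0.5, 13.1]
grip_width: 0.0173
gripper_force: 52.3
```

apply_moves(
  series=[
    [0,0,-0.5,0,0,0,0.5],
    [0,0,0,0,0,0,0.5],
    [0,0,0,0,0,0,0.5],
    [0,0,-10,0,0,0,0.5],
    [0,0,-30,0,0,0,0.7],
    [0,0,-30,0,0,0,0.8],
    [0,0,0,0,0,10,0.8],
    [0,0,0,0,0,10,0.8],
    [0,0,0,0,0,10,0.8],
    [0,0,0,0,0,10,0.8],
    [0,0,0,0,0,10,0.8],
    [0,0,0,0,0,10,0.8],
  ],
)

```text
time_s: 8.82
position: [0.4302, -0.0434, 0.121]
tool_rot: [[-0.322, 0.947, 0.0], [0.947, 0.322, -0.0], [-0.0, 0.0, -1.0]]
ft_force: [-0.1, 0.1, -0.1]
grip_width: 0.0686
gripper_force: 0.0
```

```bash
python3 go.py .4304 -.0435 .052 -10.6
python3 - <<'E'
from fit import *
s=shot('side','s2'); t=shot('top','t2')
for d in (s,t): print(defit([d],[[-65,65,-65,65,0,3]]+off(clip,0,0,3),[.4304,-.0435,-10.6],.05,zmax=.093))
a=np.hstack([cv2.resize(s['frame'][200:300,190:290],(400,400)),cv2.resize(t['frame'][225:305,265:345],(400,400))])
cv2.imwrite('pics/c3.png',np.clip(a[:,:,::-1]*1.6,0,255).astype(np.uint8))
E
```

```text
p [430.2 -43.4 121. ] psi 18.8 tilt [ 0.03 -0.01] | shift [-0.2  0.1 69. ] turn 29.4 F [-0.1  0.1 -0.1] gw 0.0686 gf 0.0 t 8.825 q [-22.  18. 102.   0.  60. -40.]
(array([  0.4296,  -0.0449, -10.7268]), np.float64(2.129))
(array([ 0.4242, -0.0515, -4.6656]), np.float64(1.467))
```

View pics/c3.png

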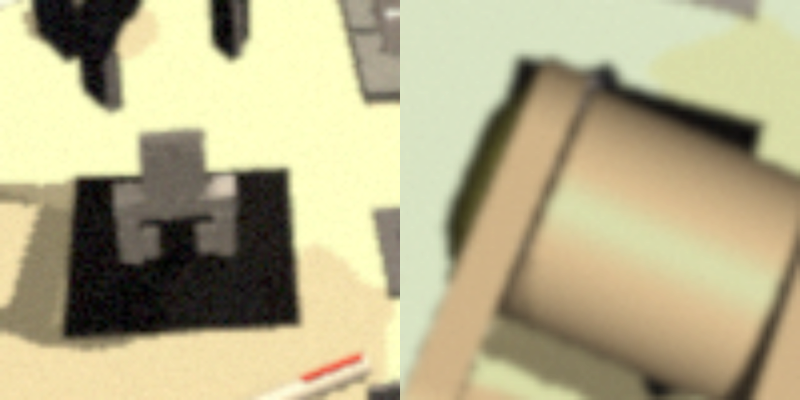

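The clip stands upright and alone on the mat, at side crop (175,195), with the tab up. I'll turn and take it by the narrow edges.

apply_moves(
  series=[
    [0,0,0,0,0,9.8,0.8],
    [0,0,0,0,0,9.8,0.8],
    [0,0,0,0,0,9.8,0.8],
    [0,0,25,0,0,0,0.8],
    [0,0,25,0,0,0,0.8],
    [0,0,18,0,0,0,0.8],
    [0,0,0,0,0,0,0.8],
    [0,0,0,0,0,0,0.6],
    [0,0,0,0,0,0,0],
    [0,0,0,0,0,0,0],
    [0,0,0,0,0,0,0],
    [0,0,0,0,0,0,0],
  ],
)

```text
time_s: 10.42
position: [0.4306, -0.0435, 0.0534]
tool_rot: [[0.178, 0.984, 0.002], [0.984, -0.178, -0.001], [-0.0, 0.002, -1.0]]
ft_force: [-0.7, -0.6, 5.1]
grip_width: 0.0349
gripper_force: 49.5
```

```bash
python3 go.py .4304 -.0435 .200 -10.6
```

```text
p [430.6 -43.5  53.4] psi -10.23 tilt [ 0.09 -0.04] | shift [-1.000e-01  1.000e-01 -1.466e+02] turn 0.37 F [-0.7 -0.6  5.1] gw 0.0349 gf 49.5 t 10.425 q [-22.  24. 107.  -0.  49. -11.]
```

apply_moves(
  series=[
    [0,0,-10,0,0,0,0],
    [0,0,-30,0,0,0,0],
    [0,0,-50,0,0,0,0],
    [0,0,-50,0,0,0,0],
    [0,0,-42,0,0,0,0],
    [0,0,0,0,0,0,0],
  ],
)

```text
time_s: 11.18
position: [0.431, -0.0436, 0.2376]
tool_rot: [[0.178, 0.984, 0.006], [0.984, -0.178, -0.003], [-0.001, 0.007, -1.0]]
ft_force: [-0.8, -0.3, -1.0]
grip_width: 0.0353
gripper_force: 50.6
```

```bash
python3 go.py .6532 .1027 .235 -10.6
```

```text
p [431.  -43.6 237.6] psi -10.25 tilt [ 0.36 -0.14] | shift [183.5 192.6   3.6] turn 0.35 F [-0.8 -0.3 -1. ] gw 0.0353 gf 50.6 t 11.175 q [-22.  10.  91.  -0.  79. -11.]
```

apply_moves(
  series=[
    [20,21,0,0,0,0.4,0],
    [36,38,0,0,0,0,0],
    [36,38,0,0,0,0,0],
    [36,38,0,0,0,0,0],
    [36,38,0,0,0,0,0],
    [19.5,19.6,0,0,0,0,0],
    [0,0,0,0,0,0,0],
    [0,0,0,0,0,0,0],
    [0,0,0,0,0,0,0],
  ],
)

```text
time_s: 12.3
position: [0.6527, 0.1008, 0.2346]
tool_rot: [[0.186, 0.983, -0.0], [0.983, -0.186, -0.0], [-0.0, -0.0, -1.0]]
ft_force: [0.7, -0.1, -1.8]
grip_width: 0.0351
gripper_force: 50.7
```

```bash
python3 go.py .6532 .1027 .134 -10.6;  python3 - <<'E'
from fit import *
s=shot('side','s3'); t=shot('top','t3')
S=[b for b in standm]
R=np.array(telemetry.observe()['position'])
p=R*1e3
# clip held: fit alone, at z offset R.z-50.4
for d in (s,): print('clip side',defit([d],off(clip,0,0,p[2]-50.4),[.6532,.1027,-10.6],.055,zmin=.16,zmax=.23,cap=.012))
for d in (s,): print('stand side',defit([d],standm,[.653,.102,-10.6],.085,zmax=.165))
a=np.hstack([cv2.resize(s['frame'][110:230,240:360],(400,400)),cv2.resize(t['frame'][130:220,190:280],(400,400))])
cv2.imwrite('pics/c4.png',np.clip(a[:,:,::-1]*1.6,0,255).astype(np.uint8))
E
```

```text
p [652.7 100.8 234.6] psi -10.71 tilt [-0.02 -0.  ] | shift [1.900e+00 1.000e-01 1.006e+02] turn -0.11 F [ 0.7 -0.1 -1.8] gw 0.0351 gf 50.7 t 12.3 q [-1. 33. 54. -0. 93.  9.]
clip side (array([  0.6533,   0.0988, -10.5923]), np.float64(3.058))
stand side (array([  0.6523,   0.101 , -10.5387]), np.float64(3.405))
```

View pics/c4.png

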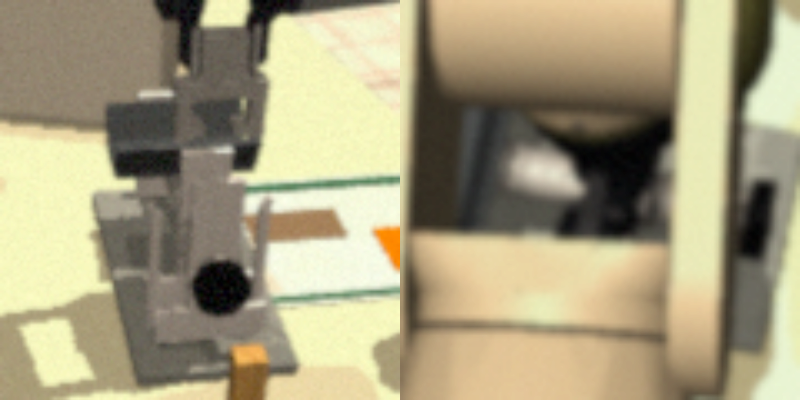

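The clip is held upright over the axle. By the side fit it is 2 mm short along the axle, so I'll nudge it and then descend in guarded steps.

apply_moves(
  series=[
    [2,-0.5,0,0,0,0,0],
    [0,0,20,0,0,0,0],
    [0,0,25,0,0,0,0],
    [0,0,20,0,0,0,0],
    [0,0,10,0,0,0,0],
    [0,0,0,0,0,0,0],
    [0,0,0,0,0,0,0],
  ],
)

```text
time_s: 13.28
position: [0.6537, 0.1035, 0.1605]
tool_rot: [[0.185, 0.983, 0.002], [0.983, -0.185, -0.0], [0.0, 0.002, -1.0]]
ft_force: [0.3, 0.4, -1.9]
grip_width: 0.0351
gripper_force: 50.7
```

```bash
python3 go.py .6526 .1028 .134 -10.6
```

```text
p [653.7 103.5 160.5] psi -10.67 tilt [ 0.1 -0. ] | shift [-0.9 -1.  26.5] turn -0.07 F [ 0.3  0.4 -1.9] gw 0.0351 gf 50.7 t 13.275 q [-1. 36. 61. -0. 83.  9.]
```

apply_moves(
  series=[
    [-0.8,-0.8,0,0,0,0,0],
    [0,0,4,0,0,0,0],
    [0,0,4,0,0,0,0],
    [0,0,4,0,0,0,0],
    [0,0,0,0,0,0,0],
    [0,0,0,0,0,0,0],
  ],
)

```text
time_s: 14.02
position: [0.6524, 0.1029, 0.1475]
tool_rot: [[0.185, 0.983, 0.0], [0.983, -0.185, 0.0], [0.0, 0.0, -1.0]]
ft_force: [0.4, 0.5, -1.6]
grip_width: 0.035
gripper_force: 50.7
```

```bash
python3 go.py .6526 .1028 .134 -10.6
```

```text
p [652.4 102.9 147.5] psi -10.67 tilt [0.01 0.  ] | shift [-0.1  0.2 13.5] turn -0.07 F [ 0.4  0.5 -1.6] gw 0.035 gf 50.7 t 14.025 q [-1. 37. 63.  0. 81.  9.]
```

apply_moves(
  series=[
    [0,0,4,0,0,0,0],
    [0,0,4,0,0,0,0],
    [0,0,3,0,0,0,0],
    [0,0,0,0,0,0,0],
    [0,0,0,0,0,0,0],
  ],
)

```text
time_s: 14.65
position: [0.6524, 0.1029, 0.1365]
tool_rot: [[0.185, 0.983, 0.0], [0.983, -0.185, -0.0], [0.0, 0.0, -1.0]]
ft_force: [0.5, -1.2, -2.1]
grip_width: 0.0352
gripper_force: 50.7
```

apply_moves(
  series=[
    [0,0,0.7,0,0,0,0],
    [0,0,0,0,0,0,0],
  ],
)

```text
time_s: 14.9
position: [0.6523, 0.1028, 0.1357]
tool_rot: [[0.185, 0.983, 0.0], [0.983, -0.185, 0.0], [0.0, 0.0, -1.0]]
ft_force: [0.5, 1.0, -0.9]
grip_width: 0.0354
gripper_force: 50.7
```

apply_moves(
  series=[
    [0,0,0.8,0,0,0,0],
    [0,0,0,0,0,0,0],
  ],
)

```text
time_s: 15.15
position: [0.6523, 0.1029, 0.1349]
tool_rot: [[0.185, 0.983, -0.0], [0.983, -0.185, 0.0], [-0.0, -0.0, -1.0]]
ft_force: [-0.3, 0.9, -2.1]
grip_width: 0.0354
gripper_force: 50.7
```

apply_moves(
  series=[
    [0,0,0.7,0,0,0,0],
    [0,0,0,0,0,0,0],
  ],
)

```text
time_s: 15.4
position: [0.6522, 0.1029, 0.1342]
tool_rot: [[0.185, 0.983, -0.0], [0.983, -0.185, 0.0], [-0.0, -0.0, -1.0]]
ft_force: [-0.8, -0.2, -2.1]
grip_width: 0.0353
gripper_force: 50.8
```

apply_moves(
  series=[
    [0,0,0.6,0,0,0,0],
    [0,0,0,0,0,0,0],
  ],
)

```text
time_s: 15.65
position: [0.6522, 0.1029, 0.1338]
tool_rot: [[0.185, 0.983, -0.0], [0.983, -0.185, 0.0], [0.0, -0.0, -1.0]]
ft_force: [-1.5, 0.9, -0.6]
grip_width: 0.0354
gripper_force: 51.0
```

apply_moves(
  series=[
    [0,0,0,0,0,0,0.5],
    [0,0,0,0,0,0,0.6],
    [0,0,0,0,0,0,0.7],
    [0,0,0,0,0,0,0.7],
    [0,0,-10,0,0,0,0.7],
    [0,0,-25,0,0,0,0.7],
    [0,0,-40,0,0,0,0.7],
    [0,0,-45,0,0,0,0.7],
    [0,0,0,0,0,0,0.7],
  ],
)

```text
time_s: 16.77
position: [0.6534, 0.1029, 0.2585]
tool_rot: [[0.185, 0.983, 0.009], [0.983, -0.185, -0.0], [0.001, 0.009, -1.0]]
ft_force: [0.9, 0.0, -0.4]
grip_width: 0.0601
gripper_force: 0.0
```

```bash
python3 go.py .5998 -.0945 .250 -12;  python3 - <<'E'
from fit import *
s=shot('side','s4')
S=standm+off(clip,0,0,83.7)
print('stand+clip side',defit([s],S,[.653,.102,-10.6],.085,zmax=.175))
cv2.imwrite('pics/c5.png',np.clip(cv2.resize(s['frame'][110:230,240:360],(500,500))[:,:,::-1]*1.6,0,255).astype(np.uint8))
E
```

```text
p [653.4 102.9 258.5] psi -10.67 tilt [ 0.5  -0.01] | shift [-203.9  -16.2    8.1] turn 1.33 F [ 0.9  0.  -0.4] gw 0.0601 gf 0.0 t 16.775 q [-1. 33. 52.  0. 95.  9.]
stand+clip side (array([  0.6523,   0.1009, -10.6098]), np.float64(3.411))
```

View pics/c5.png

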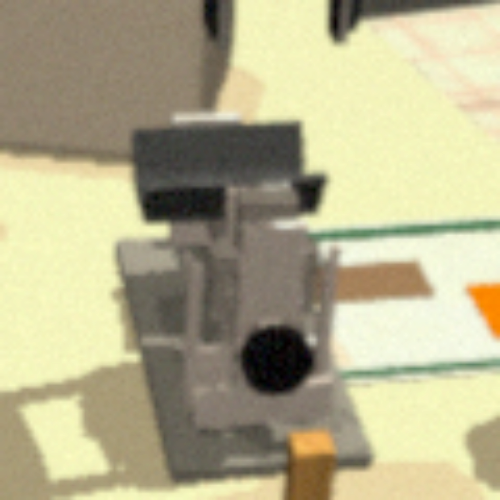

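Run:
```python
from fit import *
s4=dict(np.load('pics/s4.npz')); s0=dict(np.load('pics/side0.npz'))
dz=s0['z_map']-s4['z_map']; C=cloud(s4)
m=(np.hypot(C[...,0]-.653,C[...,1]-.103)<.06)&(dz>.012)&(C[...,2]<.2)&(s4['z_map']>0)
v,u=np.nonzero(m); P=C[m]; a=np.radians(-10.6); L=(P[:,:2]-[.6523,.101])@np.array([[np.cos(a),-np.sin(a)],[np.sin(a),np.cos(a)]])
print(len(v),'stand-frame x,y,z of new pts (mm) percentiles'); 
print(np.percentile(np.c_[L*1e3,P[:,2]*1e3],[2,25,50,75,98],axis=0).round(1))
```

```text
311 stand-frame x,y,z of new pts (mm) percentiles
[[-33.1 -11.5  84.5]
 [-25.2  -9.2 107.5]
 [-11.9  -7.5 127.2]
 [ 13.2  -2.7 158. ]
 [ 32.5   7.2 164.5]]
```

The new points span x ±33, y around -9 and z 84 to 165 mm, so the clip sits upright astride the axle. Now for the fork.

apply_moves(
  series=[
    [-24,-1.2,0,0,0,1.3,0.7],
    [-45,-3.6,0,0,0,0,0.7],
    [-45,-3.6,0,0,0,0,0.7],
    [-45,-3.6,0,0,0,0,0.7],
    [-45,-3.2,0,0,0,0,0.7],
    [0,0,40,0,0,0,0.7],
    [0,0,40,0,0,0,0.7],
    [0,0,20,0,0,0,0.7],
    [0,0,0,0,0,0,0.7],
  ],
)

```text
time_s: 17.95
position: [0.5942, -0.0942, 0.1516]
tool_rot: [[0.209, 0.978, -0.005], [0.978, -0.209, 0.001], [0.001, -0.005, -1.0]]
ft_force: [0.4, 0.0, 1.2]
grip_width: 0.0595
gripper_force: 0.0
```

```bash
python3 go.py .600 -.0945 .081 -12
python3 - <<'E'
from fit import *
s=shot('side','s5')
print('fork side',defit([s],well+off(fork,0,0,5),[.599,-.096,-12],.07,zmax=.14))
E
```

```text
p [594.2 -94.2 151.6] psi -12.04 tilt [-0.26  0.09] | shift [ 0.9  6.  70.6] turn -0.04 F [0.4 0.  1.2] gw 0.0595 gf 0.0 t 17.95 q [-20.  31.  73.  -0.  77.  -8.]
fork side (array([  0.5989,  -0.0965, -12.0498]), np.float64(2.554))
```

apply_moves(
  series=[
    [0.6,5.6,0,0,0,0,0.7],
    [0,0,0,0,0,0,0.7],
    [0,0,20,0,0,0,0.7],
    [0,0,25,0,0,0,0.7],
    [0,0,25,0,0,0,0.7],
    [0,0,0,0,0,0,0.7],
    [0,0,0,0,0,0,0],
    [0,0,0,0,0,0,0],
    [0,0,0,0,0,0,0],
    [0,0,0,0,0,0,0],
    [0,0,0,0,0,0,0],
  ],
  grip_force=80,
)

```text
time_s: 19.38
position: [0.6015, -0.0943, 0.0845]
tool_rot: [[0.207, 0.978, 0.001], [0.978, -0.207, -0.0], [-0.0, 0.001, -1.0]]
ft_force: [-1.1, 0.7, 6.5]
grip_width: 0.0209
gripper_force: 79.2
```

```bash
python3 go.py .600 -.0945 .190 -12
```

```text
p [601.5 -94.3  84.5] psi -11.97 tilt [ 0.07 -0.03] | shift [  -0.5   -1.3 -105.5] turn 0.03 F [-1.1  0.7  6.5] gw 0.0209 gf 79.2 t 19.375 q [-20.  35.  77.  -0.  68.  -8.]
```

apply_moves(
  series=[
    [0,0,-12,0,0,0,0],
    [0,0,-30,0,0,0,0],
    [0,0,-45,0,0,0,0],
    [0,0,-45,0,0,0,0],
    [0,0,-42,0,0,0,0],
    [0,0,0,0,0,0,0],
  ],
)

```text
time_s: 20.12
position: [0.602, -0.0945, 0.2612]
tool_rot: [[0.207, 0.978, 0.006], [0.978, -0.207, -0.002], [-0.001, 0.007, -1.0]]
ft_force: [-0.0, -0.2, -3.1]
grip_width: 0.0212
gripper_force: 79.1
```

```bash
python3 go.py .6523 .1028 .256 -10.65
```

```text
p [602.  -94.5 261.2] psi -11.97 tilt [ 0.36 -0.13] | shift [203.4   8.2   5.1] turn -1.32 F [-0.  -0.2 -3.1] gw 0.0212 gf 79.1 t 20.125 q [-20.  27.  61.  -0.  92.  -8.]
```

apply_moves(
  series=[
    [20,0.5,0,0,0,-1.3,0],
    [45,0.7,0,0,0,0,0],
    [45,0.7,0,0,0,0,0],
    [45,0.7,0,0,0,0,0],
    [30,0.6,0,0,0,0,0],
    [18.4,0,0,0,0,0,0],
    [0,0,0,0,0,0,0],
    [0,0,0,0,0,0,0],
  ],
)

```text
time_s: 21.12
position: [0.6424, 0.1041, 0.2572]
tool_rot: [[0.186, 0.983, -0.001], [0.983, -0.186, -0.0], [-0.0, -0.001, -1.0]]
ft_force: [-0.8, -0.0, -2.7]
grip_width: 0.021
gripper_force: 78.9
```

```bash
python3 go.py .6523 .1028 .210 -10.65
python3 - <<'E'
from fit import *
s=shot('side','s6'); z=telemetry.observe()['position'][2]*1e3
print('fork side',defit([s],off(fork,0,0,z-79.5),[.6523,.102,-10.6],.05,zmin=.172,zmax=.24))
cv2.imwrite('pics/c6.png',np.clip(cv2.resize(s['frame'][70:230,220:380],(560,560))[:,:,::-1]*1.6,0,255).astype(np.uint8))
E
```

```text
p [642.4 104.1 257.2] psi -10.71 tilt [-0.05 -0.02] | shift [ 0.6 10.  47.2] turn -0.06 F [-0.8 -0.  -2.7] gw 0.021 gf 78.9 t 21.125 q [-1. 32. 53. -0. 95. 10.]
fork side (array([  0.6424,   0.1023, -10.0779]), np.float64(2.136))
```

View pics/c6.png

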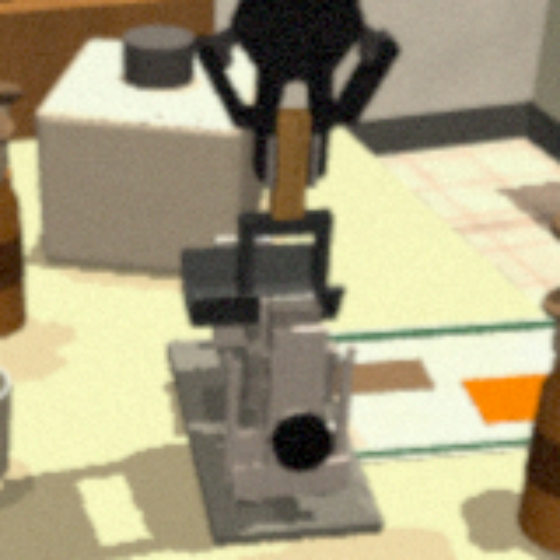

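The fork is held upright over the stand, 10 mm short in x. I'll correct that and lower.

apply_moves(
  series=[
    [0.6,10,0,0,0,0,0],
    [0,0,0,0,0,0,0],
    [0,0,15,0,0,0,0],
    [0,0,15,0,0,0,0],
    [0,0,0,0,0,0,0],
    [0,0,0,0,0,0,0],
  ],
)

```text
time_s: 21.92
position: [0.6525, 0.1037, 0.2278]
tool_rot: [[0.185, 0.983, 0.0], [0.983, -0.185, -0.0], [0.0, 0.0, -1.0]]
ft_force: [0.2, -0.2, -3.6]
grip_width: 0.0216
gripper_force: 78.7
```

```bash
python3 go.py .6523 .1028 .210 -10.65
python3 - <<'E'
from fit import *
s=shot('side','s7'); z=telemetry.observe()['position'][2]*1e3
print('fork side',z,defit([s],off(fork,0,0,z-79.5),[.6523,.102,-10.6],.05,zmin=.172,zmax=.22))
print('stand+clip side',defit([s],[[-18,18,-9,9,46+83.7,82+83.7]],[.652,.101,-10.6],.04,zmin=.159,zmax=.167))
E
```

```text
p [652.5 103.7 227.8] psi -10.67 tilt [ 0.02 -0.  ] | shift [-0.9 -0.1 17.8] turn -0.02 F [ 0.2 -0.2 -3.6] gw 0.0216 gf 78.7 t 21.925 q [-1. 33. 55.  0. 92.  9.]
fork side 228.12027801098682 (array([  0.6528,   0.102 , -11.6779]), np.float64(1.86))
stand+clip side (array([  0.6531,   0.1017, -12.6265]), np.float64(5.348))
```

apply_moves(
  series=[
    [-0.8,0,4,0,0,0,0],
    [0,0,5,0,0,0,0],
    [0,0,5,0,0,0,0],
    [0,0,2,0,0,0,0],
    [0,0,0,0,0,0,0],
  ],
)

```text
time_s: 22.6
position: [0.6523, 0.1029, 0.2114]
tool_rot: [[0.185, 0.983, -0.0], [0.983, -0.185, 0.0], [-0.0, -0.0, -1.0]]
ft_force: [-0.7, -0.3, -2.8]
grip_width: 0.021
gripper_force: 78.7
```

apply_moves(
  series=[
    [0,0,1,0,0,0,0],
    [0,0,1,0,0,0,0],
    [0,0,1,0,0,0,0],
    [0,0,0,0,0,0,0],
  ],
)

```text
time_s: 23.1
position: [0.6523, 0.1029, 0.2086]
tool_rot: [[0.185, 0.983, 0.0], [0.983, -0.185, -0.0], [-0.0, 0.0, -1.0]]
ft_force: [-0.3, -1.1, -3.2]
grip_width: 0.0211
gripper_force: 78.8
```

apply_moves(
  series=[
    [0,0,1,0,0,0,0],
    [0,0,1,0,0,0,0],
    [0,0,1,0,0,0,0],
    [0,0,0,0,0,0,0],
  ],
)

```text
time_s: 23.6
position: [0.6525, 0.103, 0.207]
tool_rot: [[0.185, 0.983, 0.002], [0.983, -0.185, 0.0], [0.0, 0.002, -1.0]]
ft_force: [-3.0, 0.1, 7.0]
grip_width: 0.021
gripper_force: 80.1
```

apply_moves(
  series=[
    [0,0,1,0,0,0,0],
    [0,0,1,0,0,0,0],
    [0,0,1,0,0,0,0],
    [0,0,1,0,0,0,0],
    [0,0,0,0,0,0,0],
  ],
)

```text
time_s: 24.22
position: [0.6525, 0.103, 0.2034]
tool_rot: [[0.185, 0.983, 0.003], [0.983, -0.185, 0.0], [0.001, 0.003, -1.0]]
ft_force: [-2.6, 0.5, 8.2]
grip_width: 0.0211
gripper_force: 80.3
```

apply_moves(
  series=[
    [0,0,1.5,0,0,0,0],
    [0,0,1.5,0,0,0,0],
    [0,0,1.5,0,0,0,0],
    [0,0,1.5,0,0,0,0],
    [0,0,0,0,0,0,0],
  ],
)

```text
time_s: 24.85
position: [0.6522, 0.1028, 0.1948]
tool_rot: [[0.185, 0.983, -0.001], [0.983, -0.185, 0.0], [-0.0, -0.001, -1.0]]
ft_force: [0.0, -0.5, -3.6]
grip_width: 0.021
gripper_force: 78.8
```

apply_moves(
  series=[
    [0,0,2,0,0,0,0],
    [0,0,2,0,0,0,0],
    [0,0,2,0,0,0,0],
    [0,0,1.5,0,0,0,0],
    [0,0,1,0,0,0,0],
    [0,0,1,0,0,0,0],
    [0,0,0,0,0,0,0],
  ],
)

```text
time_s: 25.72
position: [0.6523, 0.1029, 0.1873]
tool_rot: [[0.185, 0.983, 0.001], [0.983, -0.185, -0.0], [0.0, 0.001, -1.0]]
ft_force: [-1.9, -0.2, 5.7]
grip_width: 0.021
gripper_force: 79.9
```

apply_moves(
  series=[
    [0,0,1,0,0,0,0],
    [0,0,1,0,0,0,0],
    [0,0,0,0,0,0,0],
  ],
)

```text
time_s: 26.1
position: [0.6524, 0.103, 0.1872]
tool_rot: [[0.185, 0.983, 0.003], [0.983, -0.185, -0.0], [0.0, 0.003, -1.0]]
ft_force: [-6.5, 0.8, 15.7]
grip_width: 0.0212
gripper_force: 81.3
```

The fork meets a hard stop after about 21.5 mm, following the snap. I'll lift the fork and check.

apply_moves(
  series=[
    [0,0,-3,0,0,0,0],
    [0,0,-8,0,0,0,0],
    [0,0,-20,0,0,0,0],
    [0,0,-25,0,0,0,0],
    [0,0,-20,0,0,0,0],
    [0,0,0,0,0,0,0],
  ],
)

```text
time_s: 26.85
position: [0.6528, 0.1029, 0.2614]
tool_rot: [[0.185, 0.983, 0.003], [0.983, -0.185, -0.0], [0.001, 0.003, -1.0]]
ft_force: [-0.4, -1.1, -2.9]
grip_width: 0.0212
gripper_force: 79.1
```

```bash
python3 go.py .6015 -.0943 .257 -12
python3 - <<'E'
from fit import *
s=shot('side','s8'); s0=dict(np.load('pics/side0.npz')); C=cloud(s)
m=(np.hypot(C[...,0]-.653,C[...,1]-.103)<.055)&(s0['z_map']-s['z_map']>.012)&(C[...,2]<.164)&(s['z_map']>0)
P=C[m]; a=np.radians(-10.6); L=(P[:,:2]-[.6523,.101])@np.array([[np.cos(a),-np.sin(a)],[np.sin(a),np.cos(a)]])
print(len(P)); print(np.percentile(np.c_[L*1e3,P[:,2]*1e3],[2,25,50,75,98],axis=0).round(1))
z=telemetry.observe()['position'][2]*1e3
for dz in(77,78,79,80,81): print(dz,defit([s],off(fork,0,0,z-dz),[.6523,.102,-10.6],.05,zmin=.172,zmax=.24))
E
```

```text
p [652.8 102.9 261.4] psi -10.67 tilt [ 0.17 -0.  ] | shift [-203.3  -13.9    4.3] turn 1.33 F [-0.4 -1.1 -2.9] gw 0.0212 gf 79.1 t 26.85 q [-1. 33. 51.  0. 96.  9.]
182
[[-33.  -11.3  62.3]
 [-28.8  -9.1  80. ]
 [-22.1  -7.3  96.2]
 [ 26.6  -0.8 106.2]
 [ 33.3   7.7 142.4]]
77 (array([  0.6532,   0.1011, -10.6178]), np.float64(2.52))
78 (array([  0.6532,   0.1009, -10.4365]), np.float64(2.032))
79 (array([  0.6532,   0.1013, -10.9216]), np.float64(1.413))
80 (array([  0.6533,   0.1015, -10.9741]), np.float64(1.384))
81 (array([  0.6533,   0.1014, -10.8577]), np.float64(1.62))
```

The clip is home: underside about 62 mm, shoulders about 107 mm, as it must be. The fork goes back now.

apply_moves(
  series=[
    [-20,-1.4,0,0,0,0,0],
    [-45,-3.1,0,0,0,0,0],
    [-45,-3.1,0,0,0,0,0],
    [-45,-3.1,0,0,0,0,0],
    [-30,-2.1,0,0,0,0,0],
    [-18.3,-1.1,0,0,0,0,0],
    [0,0,20,0,0,1.3,0],
    [0,0,30,0,0,0,0],
    [0,0,30,0,0,0,0],
    [0,0,10,0,0,0,0],
    [0,0,0,0,0,0,0],
    [0,0,0,0,0,0,0],
  ],
)

```text
time_s: 28.4
position: [0.6015, -0.0945, 0.1714]
tool_rot: [[0.207, 0.978, 0.002], [0.978, -0.207, -0.001], [-0.0, 0.002, -1.0]]
ft_force: [-0.7, -0.3, -2.8]
grip_width: 0.021
gripper_force: 78.7
```

```bash
python3 go.py .6012 -.0945 .140 -12
python3 - <<'E'
from fit import *
s=shot('side','s9'); z=telemetry.observe()['position'][2]*1e3
print('fork',defit([s],off(fork,0,0,z-79.5),[.601,-.095,-12],.05,zmin=.09,zmax=.165))
print('well',defit([s],well,[.5995,-.096,-12],.07,zmax=.07))
E
```

```text
p [601.5 -94.5 171.4] psi -11.96 tilt [ 0.12 -0.04] | shift [-0.1 -0.4 31.4] turn 0.04 F [-0.7 -0.3 -2.8] gw 0.021 gf 78.7 t 28.4 q [-20.  30.  70.   0.  79.  -8.]
fork (array([  0.6013,  -0.0962, -12.6428]), np.float64(1.552))
well (array([  0.5971,  -0.0963, -11.5046]), np.float64(2.62))
```

apply_moves(
  series=[
    [0,-2,15,0,0,0,0],
    [0,0,20,0,0,0,0],
    [0,0,12,0,0,0,0],
    [0,0,0,0,0,0,0],
  ],
)

```text
time_s: 28.95
position: [0.599, -0.0939, 0.1229]
tool_rot: [[0.207, 0.978, -0.001], [0.978, -0.207, 0.0], [0.0, -0.001, -1.0]]
ft_force: [0.3, -0.3, -2.8]
grip_width: 0.0211
gripper_force: 78.9
```

apply_moves(
  series=[
    [0,0,10,0,0,0,0],
    [0,0,12,0,0,0,0],
    [0,0,10,0,0,0,0],
    [0,0,3,0,0,0,0],
    [0,0,0,0,0,0,0],
    [0,0,0,0,0,0,0],
  ],
)

```text
time_s: 29.7
position: [0.5993, -0.094, 0.0885]
tool_rot: [[0.207, 0.978, 0.001], [0.978, -0.207, -0.0], [-0.0, 0.001, -1.0]]
ft_force: [-0.7, 0.2, -3.3]
grip_width: 0.0209
gripper_force: 78.9
```

apply_moves(
  series=[
    [0,0,1.5,0,0,0,0],
    [0,0,1.5,0,0,0,0],
    [0,0,1,0,0,0,0],
    [0,0,0,0,0,0,0],
  ],
)

```text
time_s: 30.2
position: [0.599, -0.0939, 0.0846]
tool_rot: [[0.207, 0.978, 0.0], [0.978, -0.207, -0.0], [-0.0, 0.0, -1.0]]
ft_force: [-1.3, 0.3, 3.5]
grip_width: 0.0213
gripper_force: 79.3
```

Floor contact at the expected 84.6 mm. Release and withdraw.

apply_moves(
  series=[
    [0,0,0,0,0,0,0.5],
    [0,0,0,0,0,0,0.6],
    [0,0,0,0,0,0,0.7],
    [0,0,0,0,0,0,0.7],
    [0,0,-15,0,0,0,0.7],
    [0,0,-40,0,0,0,0.7],
    [0,0,-50,0,0,0,0.7],
    [0,0,-40,0,0,0,0.7],
    [-40,-40,0,0,0,0,0.7],
    [-40,-40,0,0,0,0,0.7],
    [-40,-40,0,0,0,0,0.7],
    [0,0,0,0,0,0,0.7],
  ],
)

```text
time_s: 31.7
position: [0.4547, -0.1879, 0.2306]
tool_rot: [[0.211, 0.977, 0.001], [0.977, -0.211, -0.001], [-0.001, 0.001, -1.0]]
ft_force: [0.1, 0.2, 0.2]
grip_width: 0.0598
gripper_force: 0.0
```

Run:
```python
from fit import *
s=shot('side','s10'); t=shot('top','t10')
print('fork',defit([s],well+off(fork,0,0,5),[.599,-.096,-12],.07,zmax=.16),telemetry.observe()['position'],telemetry.observe()['time_s'])
a=np.hstack([cv2.resize(s['frame'][120:290,230:400],(400,400)),cv2.resize(t['frame'][130:260,210:340],(400,400))])
cv2.imwrite('pics/c7.png',np.clip(a[:,:,::-1]*1.6,0,255).astype(np.uint8))
```

```text
fork (array([  0.5983,  -0.0965, -12.4474]), np.float64(2.541)) [ 0.45687689 -0.18664787  0.23018958] 31.8
```

View pics/c7.png

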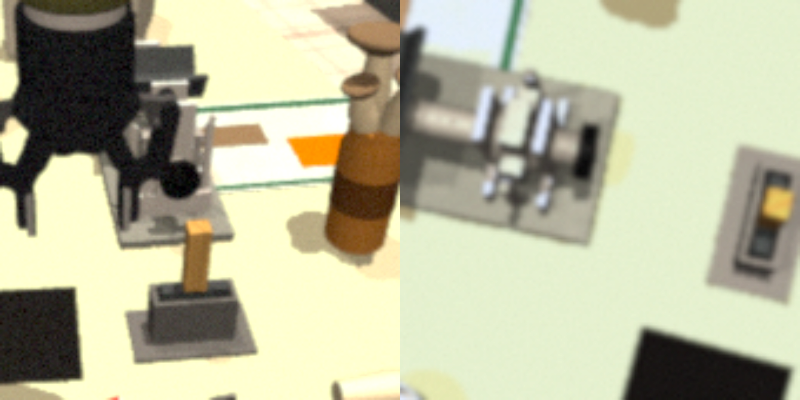

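The clip sits on the axle between the cheeks (top crop 515,120), and the fork stands upright in its well (side crop 197,260). I'll hand in.

```bash
python3 -c "
from rig import env
print(env.close_job())"
```

```text
the job is handed in; nothing more can be done
None
```

The clip is snapped home on the axle, the fork is back upright in its stand, prongs down, and the job was handed in at about 32 s; the verdict was not shown.

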